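Seat the drill guide on a knife-handle jig

ROBOT

A 6-joint arm with a two-finger parallel gripper is mounted at the origin on the work surface. World frame = base frame: x ahead of the robot, y to its left, z up, the work surface at z = 0. Lengths are in m, angles in degrees, forces in N, time in s.
With the tool pointing down it reaches from about 0.4 to 0.825 m from the base axis. Payload 7 kg.
Tool frame: the origin (TCP) lies midway between the tips of the shut fingers; the grasp point (between the pads) lies 19 mm behind it; x points along the fingers, z is the direction in which the jaws open and shut, and the axes are right-handed (so a half turn about x gives the same grasp; the last joint's range is limited). The gripper opens to 88 mm and grips with 3 to 60 N. Pads are 19 mm wide; open, the fingers measure 130 mm over their backs; the gripper's body (78 mm by 193 mm) begins 47 mm behind the grasp point.
Start: joints at [87.267, 20.546, 0.682, 0, -70.136, -16.507], TCP at [0.222, 0.637, 0.227] pointing down, gripper open.
Joint ranges: [-176.03, 176.03], [-82.01, 121.73], [-58.28, 71.71], [-173.87, 95.51], [-174.79, -0.11], [-173.66, 173.66]. Speed limits (degrees/s): [136.94, 136.94, 172.46, 180, 180, 180].

INTERFACE

Orientations are given as [roll, pitch, yaw] about the fixed x, y, z axes, in that order (R = Rz(yaw) Ry(pitch) Rx(roll)).
In Python, from plant import ctrl gives the robot as it stands. The module is installed in compiled form; this text tells all that it offers.
- The arm moves only by the tool servo_tool, never from a script. Its argument "deltas" is a list of rows, each a list of 3 entries, a list of its own where there are three numbers: the turn, a rotation vector about the tool's x, y, z in degrees, then the shift along the tool's x, y, z in cm, then the finger opening in cm, from 0 to 8.76. A call has 1 to 5 rows; each row is the pose to reach, as a shift and turn from the pose measured when the call began, along the tool's axes at that moment; what a row does not reach only later rows make up. A row lasts 1/10 s, in which the tool goes at most 50 mm and 8.59 degrees, less where a joint would pass 70% of its speed; a pose out of reach is approached as far as the arm can. A call with a gripper value outside its range is refused whole. The fingers move at their own pace and stop on an object; the grip force is fixed at half the most. Time passes only in rows, so rows that repeat a pose let the fingers close. It gives the time, the measured TCP pose, the force and the opening at its end, in the units of the state.
- ctrl.get_obs(): the state, without advancing time (a new reading comes with each control period).
- ctrl.snapshot(name): name is "scene" or "side" or "wrist"; returns a dict with "image" (420x560x3 uint8, red, green, blue), "vertical_fov" (degrees; the focal length in pixels is half the picture's height over the tangent of half this angle, whatever the lens; pixels are square), "cx", "cy" (the principal point, pixels), "rvec" (rotation vector, rad) and "tvec" (3), from world to camera coordinates, as OpenCV has them. Camera axes: x right, y down, z forward; pixel columns grow to the right and rows downward; lengths in m; the calibration is good to about 2 mm. A picture is of the moment at which its call begins. There is no depth.
- ctrl.close_job(): hands the job in, once; it reports no verdict.
The state is a dict: "clock": time; "joint_pos": joint angles; "qvel": joint speeds; "tau": joint torques, N m; "tool_pos": TCP position; "orientation": TCP orientation; "force": force on the tool from outside, world axes, zero at the start; "moment": the same for the moment, N m; "opening": finger opening in m.
Only numpy, scipy, OpenCV 4.12 (cv2) and the standard library are available. Lean on these libraries where they do the work, as an engineer would, in place of code of your own. Each camera call takes 0.05 s, during which the arm holds its last target. There are 200 camera calls.

TASK

Turn the jig's clamp knob clockwise until it clicks past its detent, then pick up the drill guide plate by its sprung handle, lay it in the nest on the wooden blank and slide it until its underside slot drops over the brass locating pin and it lies flat on the wood. Push the handle all the way down and finish while still holding it down; leave the mug, spray bottle and wood offcut where they are.

Things in the scene. Friction and masses are not known exactly. Their poses are not given: they have to be found in the camera images.
- jig: Drilling jig fixed to the bench: dark steel base 100 x 325 mm, axes as the nest's; origin at the bench, below the nest's middle. A brass locating pin, 10 mm thick, 6 mm high, rounded on top, stands up out of the blank on the nest's centre line (nest x = 0), anywhere from y = -15 to +15 mm: it differs from job to job. It shows from above until the plate covers it.
- nest (a point): Middle of the nest floor, i.e. of the flat top of the brown wooden handle blank, 32 mm above the bench; x across, y along the nest towards the clamp knob, z up. The nest is 56 mm wide (x) and 145 mm long (y) between aluminium side walls, straight to 12 mm above the floor, then flaring out to 18 mm, and end stops 11 mm high.
- guide_foot (a point): Centre of the underside of the loose aluminium drill guide plate, 52 (x) x 100 (y) x 14 mm, about 0.3 kg, same either way round. Mid-underside: a blind slot 17 (x) x 12 (y) mm, 10 mm deep. Anywhere in the nest the plate covers the pin and rides 6 mm high on it until the slot meets it and it drops flat; it has 2 mm of play each side across the nest, 22 mm either way along.
- guide_grip (a point): Centre of the wooden grip block of the plate's handle, 54 mm above the plate's underside with the handle up; block 16 mm (x) x 34 mm (y) x 38 mm high, axes as the plate's. It stands on a stem over the middle of the plate, with 22 mm of free height under the block.
- handle (a joint): How far the sprung handle is pushed down towards the plate, m: 0 up (as it rests), 0.010 fully down. The spring pushes back with about 3.5 N at the start and 10.5 N fully down.
- knob_grip (a point): Clamp knob at the jig's +y end, 160 mm from the nest's middle: black disc 48 mm across with an upright bar grip 40 mm long (x), 12 thick (y), 44 high. The point is on the knob's upright axis, 69 mm above the bench, 17 mm below the bar's top and 27 mm above the disc: grip here. Axes turn with the knob.
- knob (a joint): Turn of the clamp knob, rad, growing clockwise from above. Starts at 0 to 0.3, bar about across the jig. A spring plunger catches a lobe on the disc from about 0.6, the click is at 0.8, it is past the detent from 0.95 on, end stop 1.4; it stays where left. Takes about 0.03 N m, about 0.1 N m over the detent.
- mug_center (a point): Blue mug, 80 mm across, 85 mm high; leave alone. Point at half height.
- sprayer_center (a point): White spray bottle with blue head, 66 mm across, 180 mm high; leave alone. Point 70 mm above its foot.
- offcut_center (a point): Offcut of brown wood 50 x 75 x 35 mm; leave alone. Point at its centre.
Not all that is in view belongs to the job. What is shaped like the part that bears guide_foot but purple is not meant.

How it is judged (in metres and radians):
On the way, in this order (a step that is already met when the one before it is completed fails the run):
1. the clamp knob is turned past its detent (value of joint knob above 0.95 rad), for 0.2 s.
2. the guide plate has dropped over the pin and lies flat on the blank (z of guide_foot in the frame of nest between -0.0025 and 0.0025 m and x of guide_foot in the frame of nest between -0.006 and 0.006 m and y of guide_foot in the frame of nest between -0.024 and 0.024 m and angle between the z axis of guide_foot and the z axis of nest, either way round below 0.035 rad), for 0.2 s.
At the end, for the whole second after the job is handed in: The knob is past 0.95 rad; the guide plate lies in the nest, flat on the blank (underside within 2.5 mm of the nest floor, level within 0.035 rad), which needs its slot over the pin; the handle is held down by more than 7 of its 10 mm, against its spring (all of step 2 and value of joint knob above 0.95 rad and value of joint handle above 0.007 m); the arm keeps its last pose, push and grip.
It fails at once if the mug is disturbed (distance of mug_center from where it was at the start of the episode above 0.03 m or angle between mug_center's own z axis and vertical above 0.5 rad).
It fails at once if the spray bottle is disturbed (distance of sprayer_center from where it was at the start of the episode above 0.03 m or angle between sprayer_center's own z axis and vertical above 0.5 rad).
It fails at once if the offcut is disturbed (distance of offcut_center from where it was at the start of the episode above 0.03 m or angle between offcut_center's own z axis and vertical above 0.5 rad).
It also fails if it takes over 61 s, if anything falls off the work surface, if the arm or the gripper's body presses on something with over 40 N, if the wrist force passes 120 N, or if a joint passes its speed limit or range.

## Working session

There is one attempt and no reset: what is moved stays moved. The work goes in short steps, Python scripts to look and compute and a tool call to move; the robot and the scene stay as the last step left them, time stands still between calls to the robot, and variables do not carry over. Pictures are saved under pics/ and viewed, on a budget of 10 in all, crops included, one or two more only if the job needs it, and the job is handed in when it is done.

Besides the shell and the picture viewer there is one more tool, called after "Emit:" by a JSON object that holds its "name" and its "arguments". servo_tool: Moves the arm, as the interface text tells. Its arguments: {"type":"object","properties":{"deltas":{"type":"array","items":{"type":"array"}}},"required":["deltas"]}

```bash
mkdir -p pics; cat > h.py <<'E'
import numpy as np, cv2
from plant import ctrl
from scipy.spatial.transform import Rotation as R
def snap(n,f=None):
    s=ctrl.snapshot(n)
    s['f']=s['image'].shape[0]/2/np.tan(np.radians(s['vertical_fov'])/2)
    s['R']=cv2.Rodrigues(np.array(s['rvec'],float))[0]; s['t']=np.array(s['tvec'],float).ravel()
    if f: cv2.imwrite(f,s['image'][:,:,::-1])
    return s
def ray(s,u,v,z):
    d=s['R'].T@np.array([(u-s['cx'])/s['f'],(v-s['cy'])/s['f'],1]); c=-s['R'].T@s['t']
    return c+d*(z-c[2])/d[2]
def proj(s,p):
    q=s['R']@np.array(p,float)+s['t']; return np.array([s['f']*q[0]/q[2]+s['cx'],s['f']*q[1]/q[2]+s['cy']])
E
python3 - <<'E'
from h import *
a=snap('scene');b=snap('side');w=snap('wrist')
np.savez('s0.npz',**{k+n:s[k] for n,s in zip('abw',(a,b,w)) for k in s})
for s in(a,b,w): print(-s['R'].T@s['t'], s['f'])
cv2.imwrite('pics/0.png',a['image'][:,:,::-1]);cv2.imwrite('pics/1.png',b['image'][:,:,::-1])
cv2.imwrite('pics/2.png',w['image'][:,:,::-1])
print(ctrl.get_obs())
E
```

```text
[ 1.29926423 -0.40461482  0.87484451] 444.1783085107029
[0.25659765 0.55416566 0.8654579 ] 412.2318248109761
[0.2923422  0.61303919 0.38407463] 326.5458707308829
{'clock': 0.15, 'joint_pos': array([ 8.72688644e+01,  2.05814178e+01,  6.45847135e-01, -1.23775572e-02,
       -7.01339670e+01, -1.65059380e+01]), 'qvel': array([-0.10095071, -0.15246464,  0.13617378, -0.02185962,  0.07534887,
       -0.02866694]), 'tau': array([-3.74125430e-04, -5.83273566e+01,  2.93288702e+01,  7.00119406e+00,
        8.82780558e-03, -1.10315075e-04]), 'tool_pos': array([0.22232647, 0.63696169, 0.22585181]), 'orientation': array([   7.00659988,   89.92949514, -102.23468695]), 'force': array([-0.15681703, -0.52476465, -0.45223814]), 'moment': array([-0.05186485, -0.05647871,  0.02549472]), 'opening': 0.08776708132838752}
```

View pics/0.png

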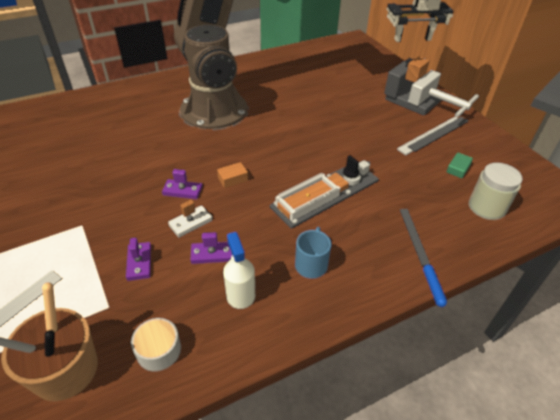

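View pics/1.png

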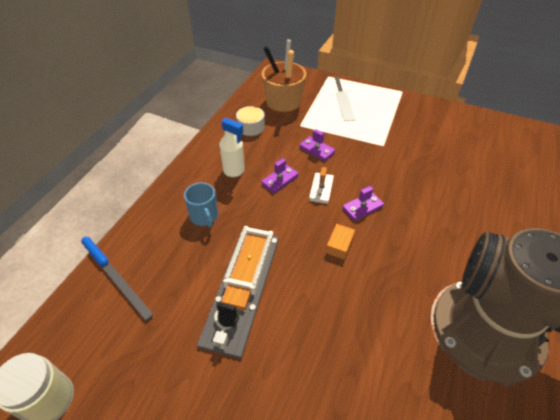

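Scene picture: the jig is at (325,190) with the black knob at (352,168), and the aluminium plate with the wooden grip is at (190,215). Purple decoys are at (182,185), (139,258) and (210,248). The offcut is at (232,174), the mug at (313,253) and the bottle at (239,280). In the side picture the jig is at (240,290), the knob at (227,315), the plate at (321,187), the decoys at (280,177), (317,147) and (363,204), and the offcut at (341,242). The only non-purple plate is the one at (190,215) / (321,187). I'll check it in a close crop.

```bash
python3 - <<'E'
import cv2,numpy as np
b=cv2.imread('pics/1.png');a=cv2.imread('pics/0.png')
def up(i,x0,x1,y0,y1,k): return cv2.resize(i[y0:y1,x0:x1],None,fx=k,fy=k,interpolation=cv2.INTER_CUBIC)
c1=up(b,195,285,220,360,4)   # 360x560
c2=up(b,295,350,160,210,7)   # 385x350
c3=up(a,160,215,195,240,7)   # 385x315 ->
o=np.zeros((600,760,3),np.uint8); o[:560,:360]=c1; o[:300,365:750]=c2[:300]; o[300:600,365:750]=c3[:300]
cv2.imwrite('pics/3.png',o)
E
```

```text
(no output)
```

View pics/3.png

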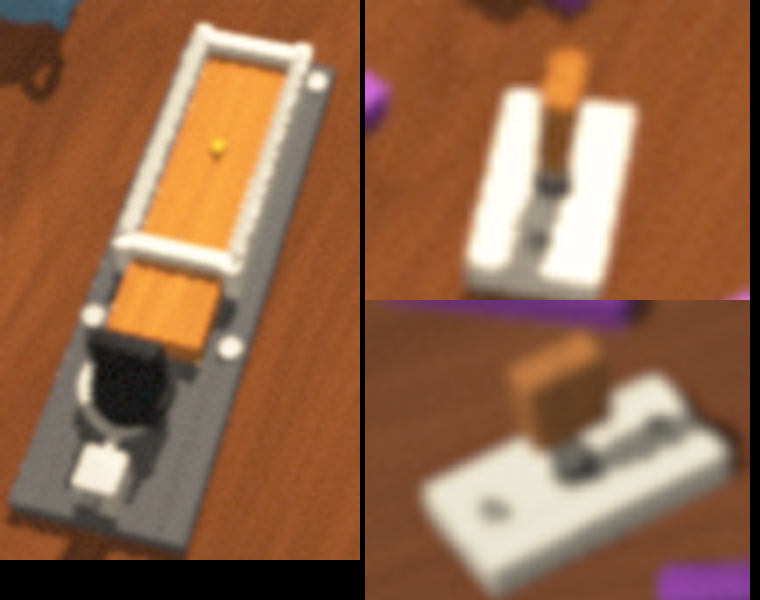

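```bash
cat > m.py <<'E'
from h import *
d=np.load('s0.npz'); S={n:{k[:-1]:d[k] for k in d.files if k[-1]==n} for n in 'abw'}
b=S['b']
E
python3 - <<'E'
from m import *
P=lambda u,v:(195+u/4,220+v/4); Q=lambda u,v:(295+(u-365)/7,160+v/7)
for z in(0.008,0.012,):
  c=[ray(b,*P(u,v),z) for u,v in((335,65),(185,550),(12,503))]
  print(z,np.round(c,4).tolist(),np.linalg.norm(c[0]-c[1]),np.linalg.norm(c[2]-c[1]),np.degrees(np.arctan2(*(c[1]-c[0])[1::-1])))
  print('origin',(c[0]+c[2])/2)
w=[ray(b,*P(u,v),.050) for u,v in((203,30),(310,48),(118,240),(238,266))]
print('wall',np.round(w,4).tolist(),np.mean(w,0))
print('pin',ray(b,*P(217,147),.037),'bar',ray(b,*P(127,340),.086),'disc',ray(b,*P(125,390),.042))
c=[ray(b,*Q(u,v),.014) for u,v in((508,90),(637,103),(602,270))]
print('plate',np.round(c,4).tolist(),np.linalg.norm(c[0]-c[1]),np.linalg.norm(c[2]-c[1]),np.degrees(np.arctan2(*(c[1]-c[2])[1::-1])),(c[0]+c[2])/2)
# white mask of plate
im=b['image'];hsv=cv2.cvtColor(im,cv2.COLOR_RGB2HSV)
m=((hsv[...,1]<70)&(hsv[...,2]>120)).astype(np.uint8); m[:160]=0;m[215:]=0;m[:,:295]=0;m[:,350:]=0
r=cv2.minAreaRect(np.argwhere(m)[:,::-1].astype(np.float32));print(r)
pts=cv2.boxPoints(r)
g=np.array([ray(b,u,v,.014)[:2] for v,u in np.argwhere(m)],np.float32); print(cv2.minAreaRect(g))
om=((hsv[...,0]<18)&(hsv[...,1]>150)&(hsv[...,2]>190)).astype(np.uint8); om[:160]=0;om[180:]=0;om[:,:310]=0;om[:,335:]=0
print('griptop',np.argwhere(om).mean(0)[::-1],om.sum(),ray(b,*np.argwhere(om).mean(0)[::-1],.073))
w_=S['w'];print('wrist',[np.round(proj(w_,p)) for p in ([.3,.3,0.03],)])
E
```

```text
0.008 [[0.5231, -0.0352, 0.008], [0.4633, 0.2877, 0.008], [0.5595, 0.3039, 0.008]] 0.32836174488123765 0.09755739413587083 100.4803957992063
origin [0.54129862 0.13432554 0.008     ]
0.012 [[0.5218, -0.0325, 0.012], [0.4624, 0.2889, 0.012], [0.5581, 0.305, 0.012]] 0.3268299530766967 0.09710229356724717 100.4803957992063
origin [0.53997051 0.13628407 0.012     ]
wall [[0.5971, 0.003, 0.05], [0.5297, -0.012, 0.05], [0.5712, 0.1585, 0.05], [0.5013, 0.1452, 0.05]] [0.54980431 0.07366664 0.05      ]
pin [0.55339505 0.07067643 0.037     ] bar [0.52356406 0.22657996 0.086     ] disc [0.5251552  0.23456934 0.042     ]
plate [[0.5192, -0.2886, 0.014], [0.4672, -0.3035, 0.014], [0.4483, -0.2083, 0.014]] 0.05408524700120972 0.09701453163403762 -78.78164189624714 [ 0.48375802 -0.24844889  0.014     ]
((320.9038391113281, 187.4807586669922), (19.219379425048828, 28.829069137573242), 11.309932708740234)
((0.4834458529949188, -0.24048396944999695), (0.05380833148956299, 0.11212340742349625), 11.635345458984375)
griptop [323.11627907 170.62790698] 43 [ 0.48487187 -0.2470727   0.073     ]
wrist [array([587.,  -4.])]
```

View pics/2.png

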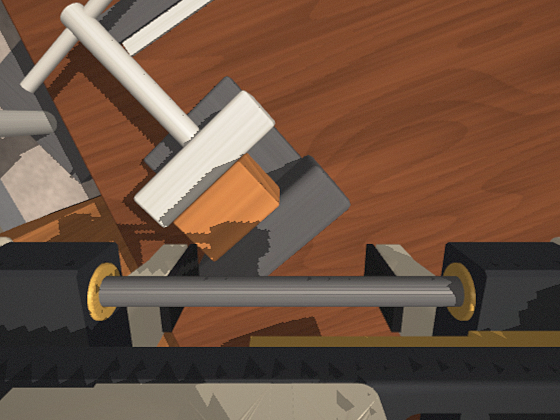

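```bash
cat >> h.py <<'E'
def goal(pos,yaw,o=None):
    """tool-frame rotvec(deg), shift(cm) to tool-down pose with jaw axis along world angle yaw (deg)"""
    o=o or ctrl.get_obs(); R0=R.from_euler('xyz',o['orientation'],degrees=True).as_matrix()
    out=[]
    for y in(yaw,yaw+180):
        a=np.radians(y); z=np.array([np.cos(a),np.sin(a),0]); x=np.array([0,0,-1.]); T=np.c_[x,np.cross(z,x),z]
        rv=np.degrees(R.from_matrix(R0.T@T).as_rotvec()); out.append(rv)
    sh=R0.T@(np.array(pos)-o['tool_pos'])*100
    print('t',round(o['clock'],2),'tcp',o['tool_pos'].round(4),'jawyaw',np.degrees(np.arctan2(R0[1,2],R0[0,2])).round(2),'xdown',R0[:,0].round(3),'j',o['joint_pos'].round(1),'open',round(o['opening'],4),'F',o['force'].round(1),'M',o['moment'].round(2))
    for rv in out: print(' turn',rv.round(2),'shift',sh.round(2))
E
python3 - <<'E'
from m import *
goal([.521,.231,.20],100)
o=ctrl.get_obs(); R0=R.from_euler('xyz',o['orientation'],degrees=True).as_matrix(); w=S['w']
print('cam in tool',R0.T@(-w['R'].T@w['t']-o['tool_pos']),'view dir in tool',R0.T@w['R'].T@[0,0,1], 'imgright',R0.T@w['R'].T@[1,0,0])
print('mug',ray(b,201,195,.085),'spray',ray(b,232,125,.18),'off',ray(b,342,238,.035))
E
```

```text
t 0.15 tcp [0.2223 0.637  0.2259] jawyaw -109.24 xdown [-0.    -0.001 -1.   ] j [ 87.3  20.6   0.6  -0.  -70.1 -16.5] open 0.0878 F [-0.2 -0.5 -0.5] M [-0.05 -0.06  0.03]
 turn [ 1.5076e+02  1.0000e-02 -1.0000e-01] shift [ 2.63 41.58 28.48]
 turn [-2.924e+01  7.000e-02  1.000e-02] shift [ 2.63 41.58 28.48]
cam in tool [-0.15821219  0.07401192 -0.00029407] view dir in tool [ 0.96270537 -0.27054815  0.00143881] imgright [-1.56238576e-03 -2.41385288e-04  9.99998750e-01]
mug [ 0.73690208 -0.0205345   0.085     ] spray [ 0.73611144 -0.20327873  0.18      ] off [ 0.36818832 -0.07724134  0.035     ]
```

Emit:
{"name": "servo_tool", "arguments": {"deltas": [[[-29, 0, 0], [0, 41.5, 28.5], 5], [[-29, 0, 0], [0, 41.5, 28.5], 5], [[-29, 0, 0], [0, 41.5, 28.5], 5], [[-29, 0, 0], [0, 41.5, 28.5], 5], [[-29, 0, 0], [0, 41.5, 28.5], 5]]}}

```text
clock: 0.65
tool_pos: [0.3709, 0.4338, 0.2263]
orientation: [-24.9, 89.9, -105.0]
force: [0.9, 1.4, -0.1]
opening: 0.0537
```

```bash
python3 -c "
from h import *
goal([.521,.231,.20],100)"
```

```text
t 0.65 tcp [0.3709 0.4338 0.2263] jawyaw -80.1 xdown [-0.    -0.001 -1.   ] j [ 69.1  10.8 -12.7   0.  -66.5  30.8] open 0.0537 F [ 0.9  1.4 -0.1] M [ 0.03 -0.2   0.01]
 turn [ 1.799e+02  5.000e-02 -1.100e-01] shift [ 2.66 11.3  22.56]
 turn [-0.1   0.07  0.03] shift [ 2.66 11.3  22.56]
```

Emit:
{"name": "servo_tool", "arguments": {"deltas": [[[0, 0, 0], [2.6, 11.3, 22.6], 5], [[0, 0, 0], [2.6, 11.3, 22.6], 5], [[0, 0, 0], [2.6, 11.3, 22.6], 5], [[0, 0, 0], [2.6, 11.3, 22.6], 5], [[0, 0, 0], [2.6, 11.3, 22.6], 5]]}}

```text
clock: 1.15
tool_pos: [0.5184, 0.2335, 0.201]
orientation: [-21.4, 89.9, -101.5]
force: [1.0, 0.9, 0.2]
opening: 0.0501
```

Emit:
{"name": "servo_tool", "arguments": {"deltas": [[[0, 0, 0], [0, 0.2, 0.5], 5], [[0, 0, 0], [0, 0.2, 0.5], 5]]}}

```text
clock: 1.35
tool_pos: [0.5218, 0.2272, 0.2006]
orientation: [-40.7, 89.9, -121.0]
force: [-0.7, 0.3, -0.5]
opening: 0.0499
```

```bash
python3 - <<'E'
from h import *
goal([.521,.231,.20],100)
s=snap('wrist','pics/4.png'); np.savez('w4.npz',**s)
print(proj(s,[.521,.231,.086]),proj(s,[.521,.231,.042]))
E
```

```text
t 1.35 tcp [0.5218 0.2272 0.2006] jawyaw -80.27 xdown [-0.001 -0.002 -1.   ] j [ 43.3  11.8 -15.1   0.  -63.3  56.5] open 0.0499 F [-0.7  0.3 -0.5] M [ 0.04 -0.01  0.02]
 turn [ 1.7973e+02  1.2000e-01 -1.4000e-01] shift [ 0.06 -0.01 -0.38]
 turn [-0.27  0.09  0.08] shift [ 0.06 -0.01 -0.38]
[275.79814731 205.03962729] [276.3459659  193.41244495]
```

View pics/4.png

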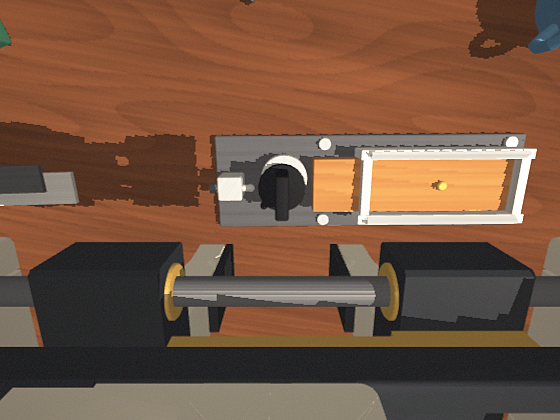

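```bash
python3 - <<'E'
from h import *
d=np.load('w4.npz');s={k:d[k] for k in d.files}
for u,v,z in((217,135,.012),(524,134,.012),(219,226,.012)): print('base',ray(s,u,v,z).round(4))
c=[ray(s,u,v,.050) for u,v in((360,150),(536,150),(523,222),(358,223))]; print('wall',np.round(c,4).tolist(),np.mean(c,0))
print('pin',ray(s,442.5,186,.037),'disc',ray(s,282,186,.042))
im=s['image'][125:235,205:545][:,:,::-1]
g=np.clip(im[20:110,40:130].astype(float)*3,0,255).astype(np.uint8)
o=np.zeros((600,640,3),np.uint8)
o[:207,:640]=cv2.resize(im,(640,207)); o[210:570,:360]=cv2.resize(g,(360,360),interpolation=cv2.INTER_CUBIC)
cv2.imwrite('pics/5.png',o)
E
```

```text
base [0.565  0.3011 0.012 ]
base [ 0.6198 -0.0131  0.012 ]
base [0.4662 0.2873 0.012 ]
wall [[0.5772, 0.1609, 0.05], [0.605, -0.0019, 0.05], [0.5354, -0.016, 0.05], [0.5067, 0.146, 0.05]] [0.55606959 0.07224185 0.05      ]
pin [0.55550145 0.06728782 0.037     ] disc [0.5293613 0.2267283 0.042    ]
```

View pics/5.png

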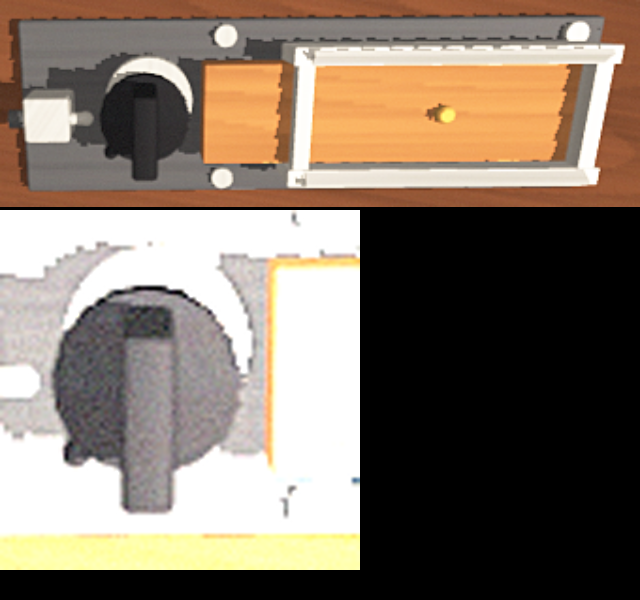

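```bash
python3 - <<'E'
from h import *
d=np.load('w4.npz');s={k:d[k] for k in d.files}
a,c=ray(s,282.4,176.75,.086),ray(s,282,220.5,.086); v=a-c
print(a,c,'len',np.linalg.norm(v),'yaw',np.degrees(np.arctan2(v[1],v[0])),'mid',(a+c)/2,'disc',ray(s,282.2,186.7,.042))
m=(a+c)/2
goal([*m[:2],.12],100); goal([*m[:2],.050],np.degrees(np.arctan2(v[1],v[0]))+90)
E
```

```text
[0.54638042 0.2295774  0.086     ] [0.50804398 0.2233213  0.086     ] len 0.038843560765091746 yaw 9.26837151449164 mid [0.5272122  0.22644935 0.086     ] disc [0.52869837 0.22641331 0.042     ]
t 1.4 tcp [0.5213 0.2284 0.2008] jawyaw -80.18 xdown [-0.001 -0.001 -1.   ] j [ 43.4  11.7 -15.1   0.  -63.3  56.4] open 0.05 F [0.  0.8 0.5] M [ 0.01 -0.    0.01]
 turn [ 1.7982e+02  8.0000e-02 -1.1000e-01] shift [8.08 0.55 0.28]
 turn [-0.18  0.07  0.05] shift [8.08 0.55 0.28]
t 1.4 tcp [0.5213 0.2284 0.2008] jawyaw -80.18 xdown [-0.001 -0.001 -1.   ] j [ 43.4  11.7 -15.1   0.  -63.3  56.4] open 0.05 F [0.  0.8 0.5] M [ 0.01 -0.    0.01]
 turn [-1.7945e+02 -8.0000e-02  1.1000e-01] shift [15.08  0.56  0.27]
 turn [0.55 0.07 0.05] shift [15.08  0.56  0.27]
```

Emit:
{"name": "servo_tool", "arguments": {"deltas": [[[0.3, 0, 0], [4, 0.55, 0.3], 3], [[0.3, 0, 0], [8, 0.55, 0.3], 3], [[0.3, 0, 0], [11, 0.55, 0.3], 3], [[0.3, 0, 0], [13, 0.55, 0.3], 3], [[0.3, 0, 0], [14.9, 0.55, 0.3], 3]]}}

```text
clock: 1.9
tool_pos: [0.5262, 0.2277, 0.0507]
orientation: [-43.5, 89.9, -123.8]
force: [-0.6, 0.9, 0.7]
opening: 0.03
```

Emit:
{"name": "servo_tool", "arguments": {"deltas": [[[0, 0, 0], [0, 0, 0], 0.5], [[0, 0, 0], [0, 0, 0], 0.5], [[0, 0, 0], [0, 0, 0], 0.5], [[0, 0, 0], [0, 0, 0], 0.5], [[0, 0, 0], [0, 0, 0], 0.5]]}}

```text
clock: 2.4
tool_pos: [0.5264, 0.2275, 0.0517]
orientation: [-16.8, 89.9, -97.2]
force: [3.0, -4.8, -4.0]
opening: 0.0117
```

```bash
python3 -c "
from h import *
goal([.5275,.2265,.05],99.3)"
```

```text
t 2.4 tcp [0.5264 0.2275 0.0517] jawyaw -80.34 xdown [-0.    -0.002 -1.   ] j [ 43.   21.  -24.5   0.1 -44.5  56.6] open 0.0117 F [ 3.  -4.8 -4. ] M [-1.33 -0.94  0.06]
 turn [-1.7964e+02 -4.0000e-02  1.4000e-01] shift [0.17 0.09 0.12]
 turn [0.36 0.09 0.03] shift [0.17 0.09 0.12]
```

Emit:
{"name": "servo_tool", "arguments": {"deltas": [[[6, 0, 0], [0, 0.05, 0.1], 0.5], [[13, 0, 0], [0, 0.05, 0.1], 0.5], [[20, 0, 0], [0, 0.05, 0.1], 0.5], [[27, 0, 0], [0, 0.05, 0.1], 0.5], [[34, 0, 0], [0, 0.05, 0.1], 0.5]]}}

```text
clock: 2.9
tool_pos: [0.5265, 0.2272, 0.0518]
orientation: [-21.4, 89.9, -136.1]
force: [-0.2, 1.1, -9.3]
opening: 0.012
```

Emit:
{"name": "servo_tool", "arguments": {"deltas": [[[7, 0, 0], [0, 0, 0], 0.5], [[14, 0, 0], [0, 0, 0], 0.5], [[21, 0, 0], [0, 0, 0], 0.5], [[28, 0, 0], [0, 0, 0], 0.5], [[34, 0, 0], [0, 0, 0], 0.5]]}}

```text
clock: 3.4
tool_pos: [0.5263, 0.2271, 0.0518]
orientation: [-0.4, 89.9, -149.4]
force: [3.0, -1.6, -10.7]
opening: 0.0115
```

```bash
python3 -c "
from h import *
goal([.527,.2265,.05],99.9-72)"
```

```text
t 3.4 tcp [0.5263 0.2271 0.0518] jawyaw -148.95 xdown [-0.001 -0.    -1.   ] j [ 42.9  21.  -24.5  -0.  -44.6 -11.8] open 0.0115 F [  3.   -1.6 -10.7] M [-0.51 -1.28 -0.04]
 turn [-1.7685e+02  0.0000e+00  8.0000e-02] shift [ 0.18  0.09 -0.03]
 turn [ 3.15  0.05 -0.  ] shift [ 0.18  0.09 -0.03]
```

Emit:
{"name": "servo_tool", "arguments": {"deltas": [[[0, 0, 0], [0, 0, 0], 3.5], [[0, 0, 0], [0, 0, 0], 3.5], [[0, 0, 0], [0, 0, 0], 3.5], [[0, 0, 0], [-2, 0, 0], 3.5], [[0, 0, 0], [-6, 0, 0], 3.5]]}}

```text
clock: 3.9
tool_pos: [0.5247, 0.2261, 0.1101]
orientation: [4.1, 89.6, -144.8]
force: [0.5, 0.8, 0.2]
opening: 0.0351
```

Emit:
{"name": "servo_tool", "arguments": {"deltas": [[[-8, 0, 0], [-4, 0, 0], 3.5], [[-16, 0, 0], [-8, 0, 0], 3.5], [[-24, 0, 0], [-12, 0, 0], 4.5], [[-32, 0, 0], [-14, 0, 0], 4.5], [[-40, 0, 0], [-14, 0, 0], 4.5]]}}

```text
clock: 4.4
tool_pos: [0.5269, 0.2277, 0.2549]
orientation: [145.5, 89.9, 37.1]
force: [-0.6, 0.6, -0.6]
opening: 0.0448
```

```bash
python3 - <<'E'
from h import *
goal([.484,-.248,.25],11.3)
s=snap('wrist'); p=proj(s,[.5275,.2265,.086]).astype(int);print(p)
im=s['image'][:,:,::-1]; x0=max(p[0]-60,0);y0=max(p[1]-60,0)
cv2.imwrite('pics/6.png',cv2.resize(np.clip(im[y0:y0+120,x0:x0+120].astype(float)*2.5,0,255).astype(np.uint8),(360,360)))
E
```

```text
t 4.4 tcp [0.5269 0.2277 0.2549] jawyaw -108.4 xdown [ 0.001  0.001 -1.   ] j [ 42.9  10.   -9.9   0.  -70.   28.7] open 0.0448 F [-0.6  0.6 -0.6] M [ 0.09  0.01 -0.01]
 turn [-1.197e+02  1.000e-02 -9.000e-02] shift [ 0.45 10.94 46.49]
 turn [ 6.03e+01 -8.00e-02 -1.00e-02] shift [ 0.45 10.94 46.49]
[282 190]
```

View pics/6.png

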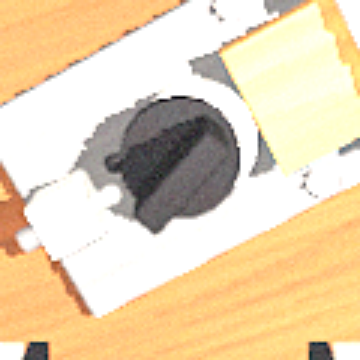

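The knob is turned: the bar in the crop now runs (150,225)–(225,130), about 20° from the jig's long axis. That is about 1.2 rad of turn, past the detent. Next is the plate.

Emit:
{"name": "servo_tool", "arguments": {"deltas": [[[60, 0, 0], [0, 11, 46.5], 4.5], [[60, 0, 0], [0, 11, 46.5], 4.5], [[60, 0, 0], [0, 11, 46.5], 4.5], [[60, 0, 0], [0, 11, 46.5], 4.5], [[60, 0, 0], [0, 11, 46.5], 4.5]]}}

```text
clock: 4.95
tool_pos: [0.5048, -0.0243, 0.2519]
orientation: [-11.4, 89.9, -163.6]
force: [1.1, 0.3, 0.6]
opening: 0.045
```

```bash
python3 -c "
from h import *
goal([.484,-.248,.21],11.3)"
```

```text
t 4.95 tcp [ 0.5048 -0.0243  0.2519] jawyaw -152.24 xdown [-0.002 -0.001 -1.   ] j [ 19.5   3.5 -17.9  -0.  -68.7   8.2] open 0.045 F [1.1 0.3 0.6] M [ 0.05 -0.2  -0.04]
 turn [-1.6354e+02 -1.0000e-02  2.1000e-01] shift [ 4.21 18.83 12.25]
 turn [1.646e+01 1.400e-01 1.000e-02] shift [ 4.21 18.83 12.25]
```

Emit:
{"name": "servo_tool", "arguments": {"deltas": [[[16.5, 0.1, 0], [4, 18.8, 12.3], 4.5], [[16.5, 0.1, 0], [4, 18.8, 12.3], 4.5], [[16.5, 0.1, 0], [4, 18.8, 12.3], 4.5], [[16.5, 0.1, 0], [4, 18.8, 12.3], 4.5], [[16.5, 0.1, 0], [4, 18.8, 12.3], 4.5]]}}

```text
clock: 5.45
tool_pos: [0.4822, -0.2506, 0.2113]
orientation: [-10.9, 89.9, -179.8]
force: [0.3, 0.6, -0.4]
opening: 0.0452
```

Emit:
{"name": "servo_tool", "arguments": {"deltas": [[[0, 0, 0], [0, 0, 0], 4.5]]}}

```text
clock: 5.55
tool_pos: [0.4808, -0.2533, 0.21]
orientation: [-14.1, 89.8, 176.7]
force: [-1.0, -0.2, -0.5]
opening: 0.0452
```

```bash
python3 - <<'E'
from h import *
s=snap('wrist','pics/7.png'); np.savez('w7.npz',**s)
goal([.484,-.248,.2],11.3)
print(proj(s,[.484,-.248,.073]),proj(s,[.484,-.248,.014]))
E
```

```text
t 5.6 tcp [ 0.481  -0.2523  0.2102] jawyaw -169.2 xdown [-0.004  0.    -1.   ] j [ -7.    9.  -17.3   0.  -64.   17.8] open 0.0448 F [-0.7 -0.2 -0. ] M [0.06 0.02 0.01]
 turn [ 1.795e+02  1.000e-01 -3.200e-01] shift [ 1.02 -0.36 -0.38]
 turn [-0.5   0.2   0.06] shift [ 1.02 -0.36 -0.38]
[277.15844413 203.1077865 ] [277.58033775 189.50510318]
```

View pics/7.png

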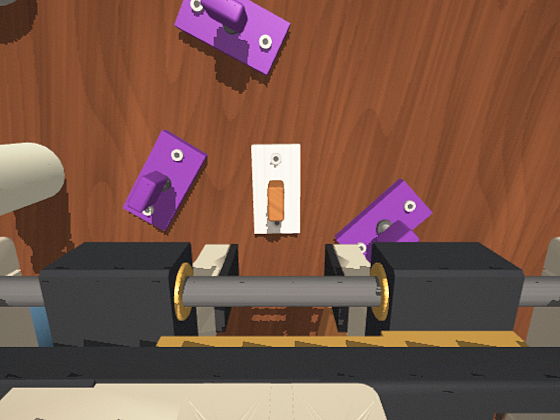

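```bash
python3 - <<'E'
from h import *
d=np.load('w7.npz');s={k:d[k] for k in d.files}
h=cv2.cvtColor(s['image'],cv2.COLOR_RGB2HSV); roi=np.zeros(h.shape[:2],bool); roi[135:238,240:315]=1
o=(h[...,0]<20)&(h[...,1]>140)&(h[...,2]>170)&roi; o[:,:262]=0;o[:,290:]=0;o[:172]=0;o[226:]=0
wm=((h[...,1]<60)&(h[...,2]>110)&roi)
def rect(m,z):
    g=np.array([ray(s,u,v,z)[:2] for v,u in np.argwhere(m)],np.float32); return cv2.minAreaRect(g)
print('top',o.sum(),rect(o,.073)); print('plate',rect(wm,.014))
c=[ray(s,u,v,.014) for u,v in((252,144),(300,145),(299.5,234),(254,234))];print(np.round(c,4),np.mean(c,0))
v=c[1]-c[2];print(np.degrees(np.arctan2(v[1],v[0])),np.linalg.norm(v)); v=c[0]-c[3];print(np.degrees(np.arctan2(v[1],v[0])))
E
```

```text
top 518 ((0.48607340455055237, -0.25032737851142883), (0.014120256528258324, 0.03849335014820099), 10.859086036682129)
plate ((0.4859863519668579, -0.24708744883537292), (0.051770854741334915, 0.10111268609762192), 11.619725227355957)
[[ 0.52   -0.2917  0.014 ]
 [ 0.4694 -0.3003  0.014 ]
 [ 0.4495 -0.2012  0.014 ]
 [ 0.5011 -0.1914  0.014 ]] [ 0.484986   -0.24614608  0.014     ]
-78.65949179360123 0.10107541466731985
-79.32084357209547
```

```bash
python3 -c "
from h import *
goal([.4857,-.2473,.036],11.3)"
```

```text
t 5.6 tcp [ 0.481  -0.2523  0.2102] jawyaw -169.2 xdown [-0.004  0.    -1.   ] j [ -7.    9.  -17.3   0.  -64.   17.8] open 0.0448 F [-0.7 -0.2 -0. ] M [0.06 0.02 0.01]
 turn [ 1.795e+02  1.000e-01 -3.200e-01] shift [17.42 -0.38 -0.62]
 turn [-0.5   0.2   0.06] shift [17.42 -0.38 -0.62]
```

Emit:
{"name": "servo_tool", "arguments": {"deltas": [[[0.5, 0.2, 0], [4.5, -0.4, -0.6], 4], [[0.5, 0.2, 0], [9, -0.4, -0.6], 4], [[0.5, 0.2, 0], [13, -0.4, -0.6], 4], [[0.5, 0.2, 0], [16, -0.4, -0.6], 4], [[0.5, 0.2, 0], [17.4, -0.4, -0.6], 4]]}}

```text
clock: 6.1
tool_pos: [0.484, -0.2458, 0.0336]
orientation: [-35.4, 89.7, 154.9]
force: [0.1, 0.2, 0.5]
opening: 0.0398
```

```bash
python3 -c "
from h import *
goal([.4857,-.2473,.036],11.3)"
```

```text
t 6.1 tcp [ 0.484  -0.2458  0.0336] jawyaw -169.72 xdown [-0.004  0.002 -1.   ] j [ -6.3  20.2 -29.1  -0.1 -40.9  16.7] open 0.0398 F [0.1 0.2 0.5] M [ 0.1   0.03 -0.01]
 turn [178.98   0.23  -0.32] shift [-0.24  0.18 -0.14]
 turn [-1.02  0.21  0.15] shift [-0.24  0.18 -0.14]
```

Emit:
{"name": "servo_tool", "arguments": {"deltas": [[[-1, 0.2, 0.1], [-0.2, 0.15, -0.15], 4], [[-1, 0.2, 0.1], [-0.2, 0.15, -0.15], 1], [[-1, 0.2, 0.1], [-0.2, 0.15, -0.15], 1], [[-1, 0.2, 0.1], [-0.2, 0.15, -0.15], 1], [[-1, 0.2, 0.1], [-0.2, 0.15, -0.15], 1]]}}

```text
clock: 6.6
tool_pos: [0.486, -0.247, 0.0366]
orientation: [-156.7, 89.9, 34.6]
force: [-0.7, 1.4, 3.2]
opening: 0.0158
```

Emit:
{"name": "servo_tool", "arguments": {"deltas": [[[0, 0, 0], [0, 0, 0], 0.8], [[0, 0, 0], [0, 0, 0], 0.8], [[0, 0, 0], [-2, 0, 0], 0.8], [[0, 0, 0], [-6, 0, 0], 0.8], [[0, 0, 0], [-8, 0, 0], 0.8]]}}

```text
clock: 7.1
tool_pos: [0.4868, -0.2474, 0.1189]
orientation: [166.3, 89.8, -2.4]
force: [2.9, 0.2, -2.8]
opening: 0.0161
```

```bash
python3 - <<'E'
from h import *
s=snap('wrist','pics/8.png'); np.savez('w8.npz',**s)
goal([.5557,.070,.15],10)
E
```

```text
t 7.15 tcp [ 0.4882 -0.2478  0.1216] jawyaw -168.68 xdown [ 0.007 -0.001 -1.   ] j [ -6.4  13.8 -23.9   0.  -51.9  17.7] open 0.0158 F [ 1.1 -0.7  0.6] M [-0.03 -0.32 -0.03]
 turn [-178.68    0.22   -0.59] shift [ -2.83 -29.83 -12.87]
 turn [ 1.32 -0.38 -0.14] shift [ -2.83 -29.83 -12.87]
```

View pics/8.png

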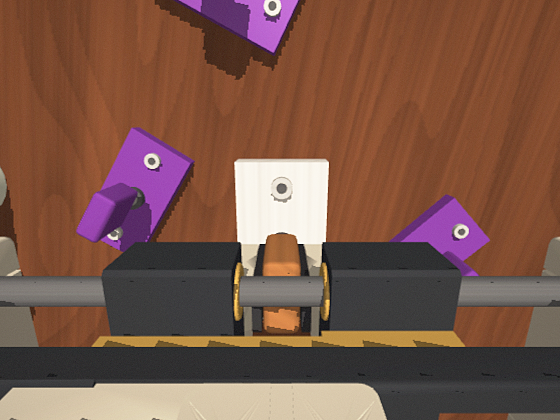

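```bash
python3 - <<'E'
from h import *
d=np.load('w8.npz');s={k:d[k] for k in d.files}
o=ctrl.get_obs();R0=R.from_euler('xyz',o['orientation'],degrees=True).as_matrix()
for u,v in((235,160.5),(328,160.5),(281.5,188)): print(R0.T@(ray(s,u,v,o['tool_pos'][2]-.021)-o['tool_pos']))
E
```

```text
[ 0.02128472  0.04982247 -0.02436341]
[0.0209556  0.0498127  0.02583961]
[0.02108226 0.03466593 0.00074495]
```

Emit:
{"name": "servo_tool", "arguments": {"deltas": [[[1.3, -0.4, 0], [-3, 0, 0], 0.8], [[1.3, -0.4, 0], [-6, -4, -2], 0.8], [[1.3, -0.4, 0], [-8, -8, -3.5], 0.8], [[1.3, -0.4, 0], [-8, -13, -5], 0.8], [[1.3, -0.4, 0], [-8, -18, -7], 0.8]]}}

```text
clock: 7.65
tool_pos: [0.5194, -0.0626, 0.202]
orientation: [112.6, 89.9, -57.5]
force: [1.3, 0.5, -3.4]
opening: 0.0161
```

```bash
python3 -c "
from h import *
goal([.537,.178,.2],10)"
```

```text
t 7.65 tcp [ 0.5194 -0.0626  0.202 ] jawyaw -170.06 xdown [ 0.001 -0.002 -1.   ] j [ 14.7   7.2 -20.5   0.1 -62.2  -4.8] open 0.0161 F [ 1.3  0.5 -3.4] M [ 0.05 -0.38  0.01]
 turn [ 1.7994e+02 -1.6000e-01  7.0000e-02] shift [  0.16 -23.39  -5.89]
 turn [-0.06 -0.04 -0.1 ] shift [  0.16 -23.39  -5.89]
```

Emit:
{"name": "servo_tool", "arguments": {"deltas": [[[0, 0, 0], [0, -5, -1.2], 0.8], [[0, 0, 0], [0, -10, -2.5], 0.8], [[0, 0, 0], [0, -15, -4], 0.8], [[0, 0, 0], [0, -20, -5], 0.8], [[0, 0, 0], [0, -23.4, -5.9], 0.8]]}}

```text
clock: 8.15
tool_pos: [0.5364, 0.1805, 0.2009]
orientation: [88.6, 89.9, -81.5]
force: [1.5, -0.2, -4.0]
opening: 0.0159
```

Emit:
{"name": "servo_tool", "arguments": {"deltas": [[[0, 0, 0], [0, 0, 0], 0.8], [[0, 0, 0], [0, 0, 0], 0.8]]}}

```text
clock: 8.35
tool_pos: [0.5356, 0.1814, 0.1996]
orientation: [45.4, 89.8, -124.5]
force: [-0.5, -0.1, -3.0]
opening: 0.016
```

```bash
python3 - <<'E'
from h import *
s=snap('wrist','pics/9.png'); np.savez('w9.npz',**s)
goal([.5555,.0673,.15],10)
p=proj(s,[.5555,.0673,.037]);print(p)
x,y=p.astype(int)
hs=cv2.cvtColor(s['image'],cv2.COLOR_RGB2HSV); sub=hs[y-15:y+15,x-15:x+15]
m=(sub[...,0]>20)&(sub[...,0]<35)&(sub[...,1]>120)
q=np.argwhere(m); print(len(q)); 
if len(q): c=q.mean(0)[::-1]+[x-15,y-15]; print(c,ray(s,*c,.036))
E
```

```text
t 8.4 tcp [0.5356 0.1803 0.1998] jawyaw -169.99 xdown [-0.002 -0.003 -1.   ] j [ 38.5  11.5 -15.6   0.1 -63.1 -28.5] open 0.0157 F [-0.3 -1.  -3.3] M [0.02 0.03 0.02]
 turn [-179.99    0.2     0.18] shift [ 5.01 11.47 -0.  ]
 turn [ 0.01  0.11 -0.13] shift [ 5.01 11.47 -0.  ]
[282.16211983  68.64311063]
42
[282.          68.71428571] [0.55565396 0.06725298 0.036     ]
```

View pics/9.png

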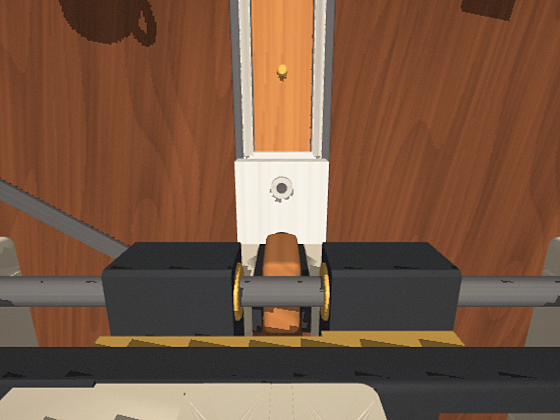

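Emit:
{"name": "servo_tool", "arguments": {"deltas": [[[0, 0.1, -0.1], [0, 4, 0], 0.8], [[0, 0.1, -0.1], [0, 8, 0], 0.8], [[0, 0.1, -0.1], [2, 11.4, 0], 0.8], [[0, 0.1, -0.1], [5, 11.4, 0], 0.8], [[0, 0.1, -0.1], [7, 11.4, 0], 0.8]]}}

```text
clock: 8.9
tool_pos: [0.5542, 0.0647, 0.1285]
orientation: [12.4, 89.9, -157.9]
force: [-0.1, 0.0, -3.2]
opening: 0.0161
```

Emit:
{"name": "servo_tool", "arguments": {"deltas": [[[0, 0, 0], [0, 0, 0], 0.8], [[0, 0, 0], [0, 0, 0], 0.8]]}}

```text
clock: 9.1
tool_pos: [0.5539, 0.0633, 0.1286]
orientation: [20.0, 89.8, -150.4]
force: [0.3, -0.2, -2.6]
opening: 0.0157
```

```bash
python3 -c "
from h import *
goal([.5555,.0673,.085],10)"
```

```text
t 9.1 tcp [0.5539 0.0633 0.1286] jawyaw -170.34 xdown [-0.002 -0.001 -1.   ] j [ 26.6  14.5 -21.8   0.  -53.9 -17. ] open 0.0157 F [ 0.3 -0.2 -2.6] M [ 0.08 -0.18 -0.01]
 turn [ 1.7966e+02 -9.0000e-02 -2.4000e-01] shift [ 4.36 -0.37 -0.24]
 turn [-0.34  0.15 -0.06] shift [ 4.36 -0.37 -0.24]
```

Emit:
{"name": "servo_tool", "arguments": {"deltas": [[[-0.3, 0.1, 0], [1, -0.4, -0.25], 0.8], [[-0.3, 0.1, 0], [2, -0.4, -0.25], 0.8], [[-0.3, 0.1, 0], [3, -0.4, -0.25], 0.8], [[-0.3, 0.1, 0], [3.5, -0.4, -0.25], 0.8], [[-0.3, 0.1, 0], [3.7, -0.4, -0.25], 0.8]]}}

```text
clock: 9.6
tool_pos: [0.5551, 0.0675, 0.0907]
orientation: [29.8, 89.8, -140.3]
force: [-0.8, -0.7, -3.2]
opening: 0.016
```

```bash
python3 -c "
from h import *
goal([.5555,.0673,.075],10)"
```

```text
t 9.6 tcp [0.5551 0.0675 0.0907] jawyaw -170.03 xdown [-0.002 -0.002 -1.   ] j [ 27.   17.1 -24.    0.  -49.  -17.1] open 0.016 F [-0.8 -0.7 -3.2] M [ 0.05 -0.05  0.01]
 turn [ 1.7997e+02 -1.2000e-01 -2.1000e-01] shift [ 1.57  0.03 -0.04]
 turn [-0.03  0.13 -0.08] shift [ 1.57  0.03 -0.04]
```

Emit:
{"name": "servo_tool", "arguments": {"deltas": [[[0, 0.1, 0], [0.4, 0, 0], 0.8], [[0, 0.1, 0], [0.8, 0, 0], 0.8], [[0, 0.1, 0], [1.2, 0, 0], 0.8], [[0, 0.1, 0], [1.5, 0, 0], 0.8], [[0, 0.1, 0], [1.7, 0, 0], 0.8]]}}

```text
clock: 10.1
tool_pos: [0.555, 0.0675, 0.0734]
orientation: [61.3, 89.9, -108.8]
force: [-0.1, -0.2, -4.0]
opening: 0.0157
```

Emit:
{"name": "servo_tool", "arguments": {"deltas": [[[0, 0, 0], [0, 0, 0], 0.8]]}}

```text
clock: 10.2
tool_pos: [0.5549, 0.0674, 0.0732]
orientation: [52.6, 89.9, -117.5]
force: [-0.6, 0.2, -3.7]
opening: 0.0153
```

```bash
python3 -c "
from h import *
goal([.5555,.0673,.0686],10)"
```

```text
t 10.2 tcp [0.5549 0.0674 0.0732] jawyaw -170.03 xdown [-0.001 -0.002 -1.   ] j [ 27.   18.3 -25.2   0.1 -46.6 -17.1] open 0.0153 F [-0.6  0.2 -3.7] M [ 0.05 -0.05  0.03]
 turn [ 1.7997e+02 -1.3000e-01 -1.0000e-01] shift [ 0.46  0.02 -0.06]
 turn [-0.03  0.06 -0.08] shift [ 0.46  0.02 -0.06]
```

Emit:
{"name": "servo_tool", "arguments": {"deltas": [[[0, 0, 0], [0.1, 0, 0], 0.8], [[0, 0, 0], [0.2, 0, 0], 0.8], [[0, 0, 0], [0.3, 0, 0], 0.8]]}}

```text
clock: 10.5
tool_pos: [0.555, 0.0674, 0.0702]
orientation: [57.3, 89.9, -112.7]
force: [-0.1, 0.1, -3.3]
opening: 0.016
```

Emit:
{"name": "servo_tool", "arguments": {"deltas": [[[0, 0, 0], [0.1, 0, 0], 0.8], [[0, 0, 0], [0.2, 0, 0], 0.8], [[0, 0, 0], [0.2, 0, 0], 0.8]]}}

```text
clock: 10.8
tool_pos: [0.5551, 0.0674, 0.0686]
orientation: [71.9, 89.9, -98.2]
force: [-2.0, -0.4, 2.4]
opening: 0.0156
```

```bash
python3 -c "
from h import *
goal([.5555,.0673,.0686],10)"
```

```text
t 10.8 tcp [0.5551 0.0674 0.0686] jawyaw -170.02 xdown [-0.    -0.002 -1.   ] j [ 27.   18.6 -25.4   0.1 -46.  -17.1] open 0.0156 F [-2.  -0.4  2.4] M [-0.01  0.69  0.1 ]
 turn [ 1.7998e+02 -1.4000e-01 -5.0000e-02] shift [ 0.    0.01 -0.03]
 turn [-0.02  0.03 -0.09] shift [ 0.    0.01 -0.03]
```

The plate made contact at TCP z 0.0686, which is exactly the "flat" height (gripped at 0.0366 on the bench, plus 0.032). It dropped onto the pin directly. Now I'll push the handle down.

Emit:
{"name": "servo_tool", "arguments": {"deltas": [[[0, 0, 0], [0.2, 0, 0], 0.8], [[0, 0, 0], [0.4, 0, 0], 0.8], [[0, 0, 0], [0.6, 0, 0], 0.8], [[0, 0, 0], [0.8, 0, 0], 0.8], [[0, 0, 0], [0.9, 0, 0], 0.8]]}}

```text
clock: 11.3
tool_pos: [0.5553, 0.0673, 0.06]
orientation: [84.2, 89.9, -85.8]
force: [-4.4, -0.2, 9.1]
opening: 0.016
```

Emit:
{"name": "servo_tool", "arguments": {"deltas": [[[0, 0, 0], [0.05, 0, 0], 0.8], [[0, 0, 0], [0.1, 0, 0], 0.8], [[0, 0, 0], [0.1, 0, 0], 0.8]]}}

```text
clock: 11.6
tool_pos: [0.5552, 0.0673, 0.0596]
orientation: [91.8, 89.9, -78.2]
force: [-4.5, -0.8, 9.6]
opening: 0.0159
```

```bash
python3 - <<'E'
from h import *
goal([.5555,.0673,.0586],10)
a=snap('scene');b=snap('side')
A=cv2.resize(a['image'][150:230,260:395],None,fx=4,fy=4,interpolation=cv2.INTER_CUBIC)
p=proj(b,[.5555,.0673,.04]).astype(int);B=cv2.resize(b['image'][p[1]-65:p[1]+75,p[0]-60:p[0]+60],None,fx=3,fy=3,interpolation=cv2.INTER_CUBIC)
o=np.zeros((580,800,3),np.uint8);A=A[:,:430];o[:A.shape[0],:A.shape[1]]=A;o[:B.shape[0],435:435+B.shape[1]]=B[:,:360]
cv2.imwrite('pics/10.png',o[:,:,::-1]); print(ctrl.get_obs()['force'])
E
```

```text
t 11.6 tcp [0.5552 0.0673 0.0596] jawyaw -169.99 xdown [ 0.    -0.002 -1.   ] j [ 27.   19.3 -26.    0.1 -44.8 -17.1] open 0.0159 F [-4.5 -0.8  9.6] M [0.17 1.77 0.08]
 turn [-1.7999e+02  1.6000e-01 -0.0000e+00] shift [ 0.1   0.01 -0.03]
 turn [ 0.01 -0.   -0.1 ] shift [ 0.1   0.01 -0.03]
[-4.24110366 -0.44798619  8.59533983]
```

View pics/10.png

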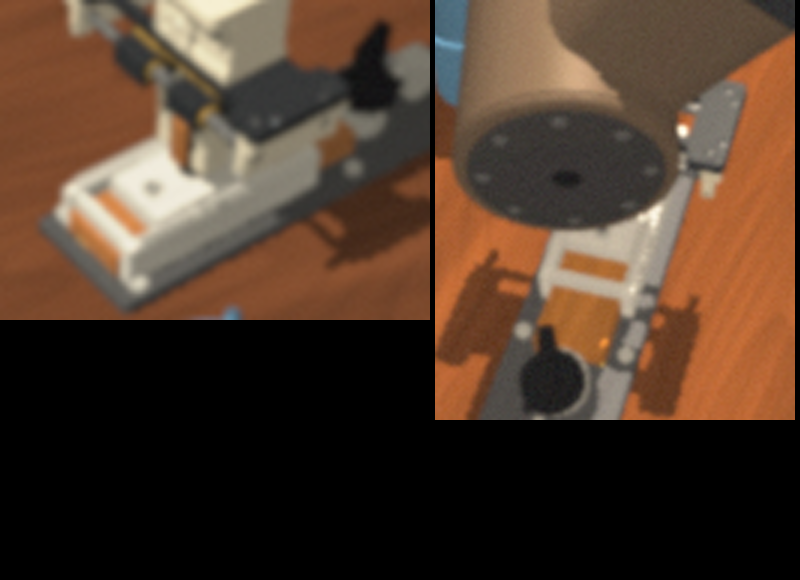

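Emit:
{"name": "servo_tool", "arguments": {"deltas": [[[0, 0, 0], [0.1, 0, 0.05], 0.8], [[0, 0, 0], [0.15, 0, 0.05], 0.8], [[0, 0, 0], [0.2, 0, 0.05], 0.8], [[0, 0, 0], [0.25, 0, 0.05], 0.8], [[0, 0, 0], [0.25, 0, 0.05], 0.8]]}}

```text
clock: 12.2
tool_pos: [0.5553, 0.0674, 0.0586]
orientation: [129.6, 89.9, -40.3]
force: [-5.8, -1.0, 15.3]
opening: 0.0157
```

```bash
python3 -c "
from h import *
goal([.5555,.0673,.0586],10)"
```

```text
t 12.2 tcp [0.5553 0.0674 0.0586] jawyaw -169.95 xdown [ 0.002 -0.002 -1.   ] j [ 27.1  19.3 -26.1   0.2 -44.5 -17.1] open 0.0157 F [-5.8 -1.  15.3] M [0.16 2.3  0.05]
 turn [-1.7995e+02  1.6000e-01 -1.4000e-01] shift [-0.    0.01 -0.02]
 turn [ 0.05 -0.09 -0.1 ] shift [-0.    0.01 -0.02]
```

Emit:
{"name": "servo_tool", "arguments": {"deltas": [[[0, 0, 0], [0.1, 0, 0], 0.8], [[0, 0, 0], [0.1, 0, 0], 0.8], [[0, 0, 0], [0.1, 0, 0], 0.8]]}}

```text
clock: 12.5
tool_pos: [0.5553, 0.0673, 0.0586]
orientation: [134.5, 89.8, -35.4]
force: [-6.6, -0.5, 13.6]
opening: 0.016
```

```bash
python3 -c "
from h import *
goal([.5555,.0673,.0586],10)
o=ctrl.get_obs()
if 9<o['force'][2]<35: print(ctrl.close_job())"
```

```text
t 12.5 tcp [0.5553 0.0673 0.0586] jawyaw -169.94 xdown [ 0.002 -0.002 -1.   ] j [ 27.1  19.3 -26.1   0.2 -44.5 -17.1] open 0.016 F [-6.6 -0.5 13.6] M [0.28 2.43 0.04]
 turn [-1.7994e+02  1.7000e-01 -1.7000e-01] shift [-0.    0.01 -0.02]
 turn [ 0.06 -0.11 -0.11] shift [-0.    0.01 -0.02]
the job is handed in; nothing more can be done
None
```

The job is done and handed in at about 12.5 s of the 61 s allowed, with the handle still held down. No verdict was reported.

- **Knob:** I turned it about 69° (1.2 rad). A wrist picture afterwards showed the bar about 70° from where it started, past the detent.
- **Plate:** I took it by the grip, and a wrist picture showed it level in the gripper. I lowered it straight onto the measured pin position. It touched down at the height that means flat on the wood (TCP 0.0686 m = 0.0366 m + 0.032 m), so it dropped over the pin without any sliding.
- **Handle:** I pushed it down 10 mm. The vertical force was 13.6–15.3 N, above the spring's 10.5 N, so it is on its end stop.
- **Left unsettled:**
  - A sideways force of about 6 N remained, probably a side wall or the pin. A 0.5 mm correction did not relieve it.
  - The final scene and side pictures look right, but the arm partly hides the plate. That it lies flat rests mainly on the height and force readings.
- **Mug, spray bottle and offcut:** The moves were planned clear of them and I saw no sign of contact, but I did not re-measure their positions at the end.
- **Pictures:** I viewed 11, one over the budget of 10.

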